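# Lock the tube rack onto the shaker

### The arm

A 6-joint arm with a two-finger parallel gripper is mounted at the origin on the work surface. World frame = base frame: x ahead of the robot, y to its left, z up, the work surface at z = 0. Lengths are in m, angles in rad, forces in N, time in s.
With the tool pointing down it reaches from about 0.375 to 0.9 m from the base axis. Payload 3.1 kg.
Tool frame: the origin (TCP) lies midway between the tips of the shut fingers; the grasp point (between the pads) lies manip.hold_point_z behind it (manip.hold_point_z is the distance from the TCP to the grasp point, in m); z points along the fingers, y is the direction in which the jaws open and shut (so a half turn about z gives the same grasp; the last joint's range is limited). The gripper opens to 85 mm and grips with 20 to 120 N. Pads are 22 mm wide; open, the fingers measure 114 mm over their backs; the gripper's body (76 mm by 85 mm) begins 54 mm behind the grasp point. The pads swing forward as they close: fully open they stand 13 mm farther back than shut.
Start: joints at [0.975, 0.527, 1.433, -0, 1.181, -0.178], TCP at [0.254, 0.571, 0.231] pointing down, gripper open.
Joint ranges: [-3.08, 3.08], [-0.75, 2.2], [0.22, 2.44], [-1.43, 4.57], [0, 2.65], [-2.85, 2.85]. Speed limits (rad/s): [2.79, 2.79, 3.14, 3.14, 3.14, 3.14].

### API

Orientations are given as a unit quaternion [x, y, z, w].
In Python, from station import manip, snapshot, workorder, models gives the robot as it stands.
- The arm moves only by the tool jog_arm, never from a script. Its argument "commands" is a list of rows, each a list of 5 numbers: the opening in per cent of the stroke, from 0 (shut) to 100 (fully open), then the shift along the world's x, y, z in cm, then the turn about the world's z in rad. A call has 1 to 8 rows; each row shifts and turns the pose as measured when the row begins; what a row does not reach is not made up. A row lasts 1/12 s, in which the tool goes at most 41.7 mm and 7.16 degrees, less where a joint would pass 70% of its speed; a pose out of reach is approached as far as the arm can. A call with a gripper value outside its range is refused whole. The fingers move at their own pace and stop on an object; "squeeze" is the grip in N (left out, the last holds). Time passes only in rows, so rows that do not move let the fingers close. It gives the time, the measured TCP pose, the force and the opening at its end, in the units of the state.
- manip.sense(): the state, without advancing time (a new reading comes with each control period).
- snapshot(name): name is "scene" or "top"; returns a dict with "image" (400x640x3 uint8, red, green, blue), "intrinsics" (3x3 intrinsics, pixels), "D" ([k1, k2, p1, p2, k3] as OpenCV has them; the pictures are not rectified), "extrinsics" (4x4, takes a point from camera to world coordinates). Camera axes: x right, y down, z forward; pixel columns grow to the right and rows downward; lengths in m; the calibration is good to about 2 mm. A picture is of the moment at which its call begins. There is no depth.
- workorder.sign_off(): hands the job in, once; it reports no verdict.
Trained networks look in a picture, given as the dict that the camera call returned (one of the last four; its "shot" number tells which), for a name from the list of things; names that differ only in an ending like _2 or _b are one class to them, and where a whole thing is asked for, a point or a joint stands for the part that bears it (a point fixed in the world has none). Each returns a list of dicts, best first, with "score" (0 to 1); they miss things now and then, are a little off and sometimes report something else, mostly with a low value. They report only what shows in the picture. A call takes as long as a camera call. They do not tell look-alikes from the thing itself.
- models.find_in(picture, name): "centre" ([x, y, z] in m, in world coordinates, good to about 4 mm: the middle of the surface that is visible of it).
- models.pinpoint(picture, name): "centre" ([x, y, z] in m, in world coordinates, good to about 4 mm: a listed point, or the origin of a listed thing).
The state is a dict: "t": time; "q": joint angles; "qd": joint speeds; "tau": joint torques, N m; "tcp_pos": TCP position; "tool_rot": TCP orientation; "force": force on the tool from outside, world axes, zero at the start; "ft_torque": the same for the moment, N m; "finger_gap": opening from 0.0 (shut) to 1.0 (fully open).
Only numpy, scipy, OpenCV 4.12 (cv2) and the standard library are available. Lean on these libraries where they do the work, as an engineer would, in place of code of your own. Each camera call takes 0.05 s, during which the arm holds its last target. There are 200 camera calls.

### The job

Keeping it upright, lower the blue tube rack gently into the black cradle on the shaker, fully home with its slotted end plate over the slot in the shaker's platform, and let go of it. Then take the red T-key from its parking block, put its head down through both slots until its collar rests on the rack, give it a quarter turn so that it locks, and let go, leaving it standing there. Leave the bottle, the tip box and the marker alone.

Things in the scene. Friction and masses are not known exactly. Their poses are not given: they have to be found in the camera images.
- rack_handle (a point): Centre of the tube rack's white bridge handle: a bar 84 mm long along rack y, 16 mm thick (x), 20 mm high, on two posts near its ends, its middle free. 80 mm above the rack's underside, about over the centre of mass. x points to the rack's slotted end, z up. The rack starts upright on the table.
- rack_slot (a point): Centre of the slot in the rack's end plate, at the plate's top face (10 mm above the rack's underside), 92 mm along rack x from the handle. The slot is 16 mm (x) by 44 mm (y) and goes right through. Axes as the rack.
- cradle (a point): Point on the top face of the shaker's platform, 76 mm above the table, right under the rack's handle when the rack is home (handle 80 mm above it). x along the cradle towards the platform's slot, z up. Black cradle walls 12 mm high, flared lips to 21 mm. Inside: x -62.5 to +122.5 mm, y -44.5 to +44.5 mm from here, 2.5 mm of play on every side.
- cradle_slot (a point): Centre of the slot in the platform, at the platform's top face, 92 mm along x from cradle; same axes. The slot is 14 mm (x) by 40 mm (y), the platform 6 mm thick, with 20 mm of free space beneath in which the key's head can turn. With the rack home, the rack's slot lies over it.
- key_grip (a point): Centre of the T-key's red handle bar: 70 mm long (key x), 14 mm thick (y), 24 mm high; z up. With the collar on the rack's end plate in the cradle, this point is 75 mm above the platform's top face. The head enters with the bar along the slots (cradle y) and is locked with the bar across them (cradle x). Turns either way, freely, no stop.
- stand: Parking block of the key, black, fixed, 76 (x) by 60 (y) by 45 mm high; origin at the centre of its underside; in its top a pocket 44 (x) by 18 mm (y) that holds the key's head.
- reagent: Bystander: amber bottle, 60 mm across, 125 mm tall, upright; origin at the centre of its underside.
- tipbox: Bystander: green box with clear lid, 80 by 115 by 52 mm; origin at the centre of its underside.
- marker: Bystander: white marker pen with blue cap, lying, 135 mm long along its x, 18 mm thick; origin under its middle.
- rack: Loose blue tube rack, 0.26 to 0.48 kg. Origin: underside, 80 mm below the handle point, same axes. Overall x -60 to +120 mm, y -42 to +42 mm. Body 120 (x) by 84 by 40 mm high with coloured tube caps up to 46.5 mm; at +x a 10 mm thick slotted end plate, level with the underside.
- key: Loose T-key, 104 mm tall, 0.12 kg, upright. Origin: underside of the steel T-head, 92 mm below the handle point. Head 32 mm long (x, parallel to the bar), 8 thick, 8 high; then 8 mm shank; collar 36 mm across, its underside 27 mm above the origin; 14 mm neck. Starts in its parking block, collar on the block's top: lift straight up 35 mm to free it.
- shaker: Shaker, fixed: white housing 250 by 190 by 50 mm, above it an aluminium platform with a black cradle. Origin on the table, 76 mm below cradle; axes the same.
Things that resemble listed ones, but are neither listed nor needed, are in the scene too. Of the things like the key, leave any that is purple or turquoise; of the rest the larger one is meant.

How it is judged:
On the way, in this order (a step that is already met when the one before it is completed fails the run):
1. the rack is home in the cradle and let go (x of rack_handle in the frame of cradle between -0.005 and 0.005 m and y of rack_handle in the frame of cradle between -0.005 and 0.005 m and z of rack_handle in the frame of cradle between 0.076 and 0.084 m and x of rack_slot in the frame of cradle_slot between -0.006 and 0.006 m and y of rack_slot in the frame of cradle_slot between -0.006 and 0.006 m and angle between rack_handle's own z axis and vertical below 0.05 rad and contact force between the fingers and rack below 0.1 N), for 0.2 s.
2. the key's head is down through both slots, its collar on the rack (x of rack_handle in the frame of cradle between -0.005 and 0.005 m and y of rack_handle in the frame of cradle between -0.005 and 0.005 m and z of rack_handle in the frame of cradle between 0.076 and 0.084 m and x of rack_slot in the frame of cradle_slot between -0.006 and 0.006 m and y of rack_slot in the frame of cradle_slot between -0.006 and 0.006 m and angle between rack_handle's own z axis and vertical below 0.05 rad and z of key_grip in the frame of cradle_slot between 0.07 and 0.08 m and horizontal distance between key_grip and cradle_slot below 0.022 m and angle between key_grip's own z axis and vertical below 0.12 rad), for 0.1 s.
At the end, for the whole second after the job is handed in: Rack home (handle within 5 mm sideways, 4 mm in height; slots within 6 mm; level to 0.05 rad). Key in both slots: handle centre 70 to 80 mm over the platform, within 22 mm of the slot centre, upright to 0.12 rad, bar over 1.2 rad from the slot's length. Both at rest, released (all of step 2 and angle between the x axis of key_grip and the y axis of cradle, either way round above 1.2 rad and linear speed of each of rack, key below 0.02 m/s); the robot touches nothing.
It fails at once if the rack is tipped by more than 0.5 rad (angle between rack_handle's own z axis and vertical above 0.5 rad).
It fails at once if the rack strikes or is pressed on the shaker with more than 60 N (contact force between rack and shaker above 60 N).
It fails at once if the rack falls or is slammed into the cradle (faster than 0.35 m/s within its last 35 mm) (horizontal distance between rack_handle and cradle below 0.03 m and z of rack_handle in the frame of cradle below 0.115 m and linear speed of rack above 0.35 m/s).
It fails at once if a bystander is moved by more than 30 mm (distance of any of reagent, tipbox, marker from where it was at the start of the episode above 0.03 m).
It also fails if it takes over 72 s, if anything falls off the work surface, if the arm or the gripper's body presses on something with over 40 N, if the wrist force passes 120 N, or if a joint passes its speed limit or range.

## Working session

There is one attempt and no reset: what is moved stays moved. The work goes in short steps, Python scripts to look and compute and a tool call to move; the robot and the scene stay as the last step left them, time stands still between calls to the robot, and variables do not carry over. Pictures are saved under pics/ and viewed, about 8 in all and at most 12, crops included, and the job is handed in when it is done.

Besides the shell and the picture viewer there is one more tool, called after "Call:" as name([rows], argument=value, ...), one row to a line, values as JSON. jog_arm: Moves the arm, as the interface text tells. Its arguments: {"type":"object","properties":{"commands":{"type":"array","items":{"type":"array","items":{"type":"number"}}},"squeeze":{"type":"number"}},"required":["commands"]}

```bash
mkdir -p pics; ls
cat > h.py <<'E'
import numpy as np, cv2
from station import manip, snapshot, workorder, models
def save(p,name,crop=None,scale=1):
    im=p["image"][:,:,::-1]
    if crop: im=im[crop[1]:crop[3],crop[0]:crop[2]]
    cv2.imwrite(f"pics/{name}.png",cv2.resize(im,None,fx=scale,fy=scale,interpolation=cv2.INTER_CUBIC))
def proj(p,X):
    T=np.linalg.inv(p["extrinsics"]);X=np.atleast_2d(X).astype(float)
    return cv2.projectPoints(X,cv2.Rodrigues(T[:3,:3])[0],T[:3,3],np.array(p["intrinsics"]),np.array(p["D"],float))[0][:,0]
def onplane(p,uv,z):
    n=cv2.undistortPoints(np.array(uv,float).reshape(-1,1,2),np.array(p["intrinsics"]),np.array(p["D"],float))[:,0]
    E=np.array(p["extrinsics"]);d=np.c_[n,np.ones(len(n))]@E[:3,:3].T
    return E[:3,3]+d*((z-E[2,3])/d[:,2:])
E
python3 - <<'E'
from h import *
print(manip.hold_point_z, manip.sense())
ps={n:snapshot(n) for n in("top","scene")}
for n,p in ps.items():
    save(p,n+"0",scale=1.25)
    print(n,np.round(p["extrinsics"],3).tolist(),p["intrinsics"])
    for k in["rack_handle","rack_slot","cradle","cradle_slot","key_grip","stand","reagent","tipbox","marker"]:
        print(k,[(np.round(d["centre"],3).tolist(),round(d["score"],2)) for d in models.pinpoint(p,k)])
E
```

```text
pics
0.0187 {'t': 0.0, 'q': array([ 9.74513940e-01,  5.28498347e-01,  1.43391543e+00,  1.40344754e-05,
        1.18137608e+00, -1.78512017e-01]), 'qd': array([ 0.00061689, -0.00028586, -0.00120949,  0.00014327,  0.00027879,
        0.00225316]), 'tau': array([-5.72706467e-04, -4.42350233e+01, -1.78021663e+01, -2.42310425e-04,
        8.48575757e-03, -2.93422119e-06]), 'tcp_pos': array([0.25314444, 0.57065502, 0.23030966]), 'tool_rot': array([ 2.07371935e-01,  9.78261557e-01, -1.01473619e-03, -4.21036438e-04]), 'force': array([ 0.53172575, -0.07663984, -0.74783808]), 'ft_torque': array([ 0.04792164,  0.07924488, -0.05119512]), 'finger_gap': 0.9987551532966082}
top [[-0.015, -0.994, 0.112, 0.458], [-0.999, 0.011, -0.033, -0.035], [0.031, -0.113, -0.993, 1.159], [0.0, 0.0, 0.0, 1.0]] [[498.72710317   0.         322.93986875]
 [  0.         498.72710317 205.44622744]
 [  0.           0.           1.        ]]
rack_handle [([0.474, -0.11, 0.079], 0.62)]
rack_slot [([0.562, -0.08, 0.01], 0.61)]
cradle [([0.449, 0.253, 0.081], 0.72), ([0.76, -0.058, 0.004], 0.22)]
cradle_slot [([0.534, 0.22
[... 480 characters left out ...]
.0, 0.0, 1.0]] [[379.25493398   0.         319.12958685]
 [  0.         379.25493398 198.7427918 ]
 [  0.           0.           1.        ]]
rack_handle [([0.472, -0.107, 0.081], 0.68)]
rack_slot [([0.564, -0.08, 0.01], 0.73)]
cradle [([0.45, 0.252, 0.078], 0.89), ([0.53, -0.304, -0.003], 0.35), ([0.531, -0.304, 0.11], 0.27)]
cradle_slot [([0.536, 0.216, 0.076], 0.92)]
key_grip [([0.517, -0.401, 0.064], 0.72), ([0.649, -0.312, 0.065], 0.7), ([0.414, -0.267, 0.091], 0.61), ([0.531, -0.303, 0.112], 0.56)]
stand [([0.532, -0.302, -0.001], 0.65)]
reagent [([0.762, -0.06, 0.0], 0.71), ([0.475, -0.115, -0.001], 0.59)]
tipbox [([0.745, -0.179, -0.004], 0.63)]
marker [([0.741, 0.175, -0.006], 0.7)]
```

View pics/top0.png

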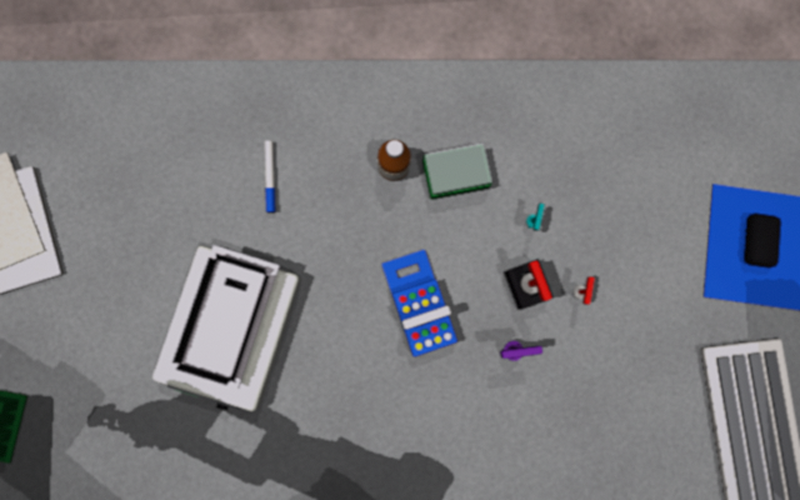

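View pics/scene0.png

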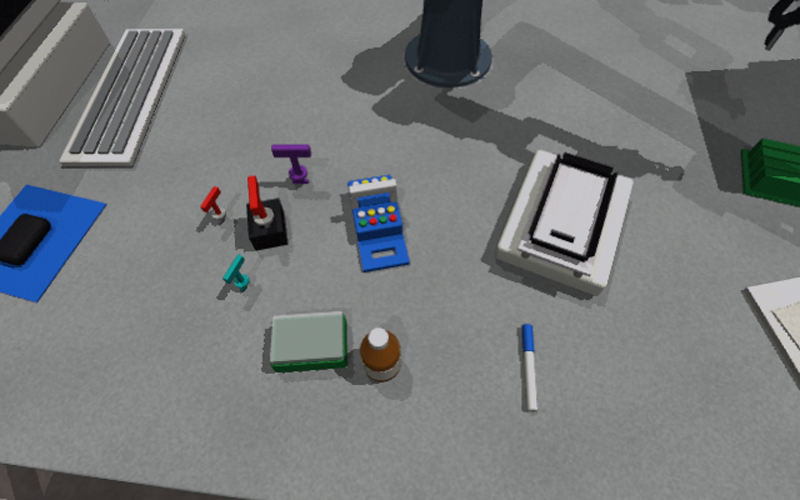

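Top view (800 px): rack with its white bridge at (427,317), shaker slot at (236,284), large red key in the black block at (540,280). The small red, purple and turquoise keys are decoys. Next I refine with rectified crops.

```bash
cat >> h.py <<'E'
def rect(p,c,yaw,z,hw=0.11,hh=0.07,s=2000):
    """metric crop in the plane z: columns = +x of object, rows = -y; s px per m"""
    u,v=np.meshgrid(np.arange(-hw,hw,1/s),np.arange(hh,-hh,-1/s))
    X=np.c_[(c[0]+u*np.cos(yaw)-v*np.sin(yaw)).ravel(),(c[1]+u*np.sin(yaw)+v*np.cos(yaw)).ravel(),np.full(u.size,z)]
    m=proj(p,X).reshape(u.shape+(2,)).astype(np.float32)
    return cv2.remap(np.ascontiguousarray(p["image"][:,:,::-1]),m[...,0],m[...,1],cv2.INTER_CUBIC)
def grid(im,s=2000,step=.02):
    im=im.copy();h,w=im.shape[:2]
    for k in range(-6,7):
        x=int(w/2+k*step*s);y=int(h/2-k*step*s)
        if 0<=x<w: cv2.line(im,(x,0),(x,h),(0,255,255) if k else (255,0,255),1)
        if 0<=y<h: cv2.line(im,(0,y),(w,y),(0,255,255) if k else (255,0,255),1)
    return im
def blob(mask,s,c,yaw):
    n,l,st,ce=cv2.connectedComponentsWithStats(mask.astype(np.uint8))
    i=1+np.argmax(st[1:,4]);pts=np.argwhere(l==i)[:,::-1].astype(np.float32)
    r=cv2.minAreaRect(pts);h,w=mask.shape;d=((r[0][0]-w/2)/s,(h/2-r[0][1])/s)
    W=(c[0]+d[0]*np.cos(yaw)-d[1]*np.sin(yaw),c[1]+d[0]*np.sin(yaw)+d[1]*np.cos(yaw))
    return np.round(W,4),np.round(np.array(r[1])/s,4),round(r[2],1),'->yaw',round(yaw-np.deg2rad(r[2]),3)
E
python3 - <<'E'
from h import *
rows=[]
for n in("top","scene"):
    p=snapshot(n);R=[]
    for nm,c,yaw,z in[("rack",(.473,-.109),.31,.09),("slot",(.535,.218),-.383,.076),("key",(.53,-.302),0,.122)]:
        im=rect(p,c,yaw,z);hsv=cv2.cvtColor(im,cv2.COLOR_BGR2HSV).astype(int);H,S,V=hsv[...,0],hsv[...,1],hsv[...,2]
        if nm=="rack": m=(S<60)&(V>150)
        if nm=="key": m=((H<8)|(H>172))&(S>150)&(V>110)
        if nm=="slot":
            m=(V<90); mm=np.zeros_like(m);mm[70:210,150:290]=1;m&=mm
        print(n,nm,blob(m,2000,c,yaw)); R.append(grid(im))
    rows.append(np.vstack(R))
cv2.imwrite("pics/rect.png",cv2.resize(np.hstack(rows),None,fx=.7,fy=.7,interpolation=cv2.INTER_AREA))
E
```

```text
top rack (array([ 0.4755, -0.1077]), array([0.0165, 0.083 ]), 0.0, '->yaw', np.float64(0.31))
top slot (array([0.5369, 0.2197]), array([0.0368, 0.0114]), 86.1, '->yaw', np.float64(-1.885))
top key (array([ 0.5337, -0.2984]), array([0.0164, 0.0693]), 70.7, '->yaw', np.float64(-1.234))
scene rack (array([ 0.4718, -0.1076]), array([0.0825, 0.0225]), 90.0, '->yaw', np.float64(-1.261))
scene slot (array([0.5611, 0.2078]), array([0.0695, 0.013 ]), 90.0, '->yaw', np.float64(-1.954))
scene key (array([ 0.5346, -0.2972]), array([0.0144, 0.0701]), 70.8, '->yaw', np.float64(-1.235))
```

View pics/rect.png

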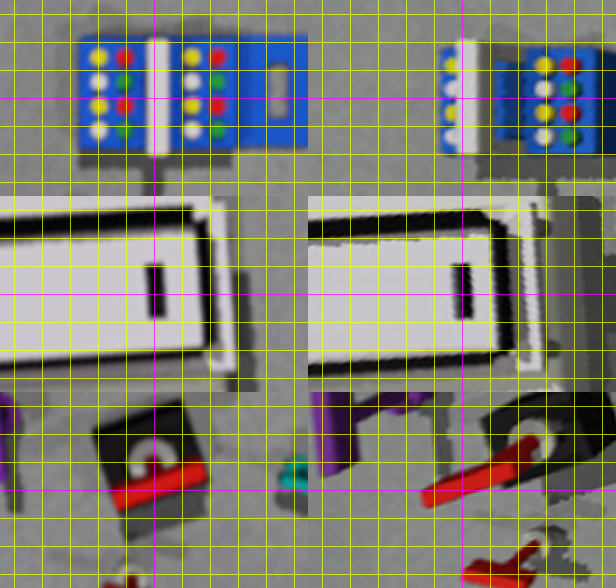

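Run:
```python
from h import *
c,yaw=(.4496,.2482),-.317
for n in("top","scene"):
    p=snapshot(n);im=rect(p,c,yaw,.076,hw=.15,hh=.08);g=im.mean(2);h,w=g.shape
    def edge(v,i0,dirn):
        i=i0
        while 0<i<len(v)-1 and v[i]>120:i+=dirn
        return i
    print(n,"x edges mm at y");
    for y in(-30,-20,20,30):
        r=int(h/2-y*2);v=g[r-2:r+3].mean(0);print(y,[(edge(v,w//2,d)-w/2)/2 for d in(-1,1)])
    print("y edges at x")
    for x in range(-50,111,20):
        k=int(w/2+x*2);v=g[:,k-2:k+3].mean(1);print(x,[(h/2-edge(v,h//2-(60 if 80<x<105 else 0),d))/2 for d in(-1,1)])
    m=np.zeros(g.shape,bool);m[100:220,int(w/2+150):int(w/2+220)]=1
    print(blob(m&(g<110),2000,c,yaw))
    for yy in(-10,0,10):
        r=int(h/2-yy*2);v=g[r-2:r+3].mean(0);i=np.where(v[int(w/2+150):int(w/2+220)]<120)[0];print('slot x',yy,(i.min()+150)/2,(i.max()+150)/2)
```

```text
top x edges mm at y
-30 [-61.5, 123.5]
-20 [-60.5, 123.5]
20 [-61.5, 123.5]
30 [-61.5, 123.0]
y edges at x
-50 [42.0, -43.0]
-30 [41.5, -43.0]
-10 [42.0, -43.0]
10 [43.0, -43.0]
30 [43.0, -43.0]
50 [42.0, -42.5]
70 [42.5, -42.5]
90 [42.5, 19.5]
110 [43.0, -42.5]
(array([0.5369, 0.2198]), array([0.0125, 0.0375]), 0.0, '->yaw', np.float64(-0.317))
slot x -10 85.5 98.0
slot x 0 86.0 98.5
slot x 10 86.0 98.0
scene x edges mm at y
-30 [-61.0, 114.0]
-20 [-62.5, 95.5]
20 [-61.5, 86.5]
30 [-61.5, 113.5]
y edges at x
-50 [40.0, -44.5]
-30 [40.0, -44.5]
-10 [42.5, -44.0]
10 [42.5, -44.5]
30 [42.5, -44.0]
50 [42.5, -44.5]
70 [42.5, -44.0]
90 [41.5, 19.5]
110 [42.0, -44.0]
(array([0.5366, 0.2199]), array([0.013 , 0.0395]), 0.0, '->yaw', np.float64(-0.317))
slot x -10 85.0 97.5
slot x 0 85.0 97.5
slot x 10 85.0 97.5
```

Call:
jog_arm([
  [60,1.5,-4,0,-0.12],
  [60,1.5,-4,0,-0.12],
  [60,1.5,-4,0,-0.12],
  [60,1.5,-4,0,-0.12],
  [60,1.5,-4,0,-0.12],
  [60,1.5,-4,0,-0.12],
  [60,1.5,-4,0,-0.12],
  [60,1.5,-4,0,0],
])

```text
t: 1.87
tcp_pos: [0.3693, 0.2613, 0.2321]
tool_rot: [0.599, 0.801, 0.005, 0.003]
force: [0.7, -0.4, 0.7]
finger_gap: 0.601
```

Call:
jog_arm([
  [60,1.5,-4,0,0],
  [60,1.5,-4,0,0],
  [60,1.5,-4,0,0],
  [60,1.5,-4,0,0],
  [60,1.5,-4,0,0],
  [60,1.5,-4,0,0],
  [60,1.5,-4,0,0],
  [60,0,0,0,0],
])

```text
t: 2.53
tcp_pos: [0.4747, -0.0197, 0.2354]
tool_rot: [0.602, 0.799, 0.008, 0.01]
force: [0.4, -0.6, 1.0]
finger_gap: 0.603
```

Call:
jog_arm([
  [60,0,-3,0,0.03],
  [60,0,-3,-2,0],
  [60,0,-2.8,-2,0],
  [60,0,0,-2,0],
  [60,0,0,0,0],
])

```text
t: 2.95
tcp_pos: [0.4782, -0.115, 0.1761]
tool_rot: [0.591, 0.807, 0.01, 0.015]
force: [-0.9, 0.4, -0.5]
finger_gap: 0.599
```

```bash
cat >> h.py <<'E'
from scipy.spatial.transform import Rotation as Ro
def st():
    s=manip.sense();R=Ro.from_quat(s["tool_rot"]).as_matrix()
    print("t",round(s["t"],2),"tcp",np.round(s["tcp_pos"],4),"jaw yaw",round(np.arctan2(R[1,1],R[0,1]),3),"tilt zaxis",np.round(R[:,2],3),"F",np.round(s["force"],1),"gap",round(s["finger_gap"],3),"q",np.round(s["q"],2))
    return s
E
python3 -c "
from h import *
st()"
```

```text
t 2.95 tcp [ 0.4782 -0.115   0.1761] jaw yaw 0.306 tilt zaxis [ 0.035 -0.002 -0.999] F [-0.9  0.4 -0.5] gap 0.599 q [-0.47  0.42  1.84  0.02  0.85 -0.79]
```

Call:
jog_arm([
  [60,-0.3,0.6,-1,0],
  [60,0,0,-1.5,0],
  [60,0,0,-1.5,0],
  [60,0,0,-1.5,0],
  [60,0,0,-1.5,0],
  [60,0,0,-1.5,0],
  [60,0,0,0,0],
  [60,0,0,0,0],
])

```text
t: 3.62
tcp_pos: [0.479, -0.1052, 0.0944]
tool_rot: [0.589, 0.808, 0.011, 0.018]
force: [0.4, 0.3, 0.1]
finger_gap: 0.604
```

```bash
python3 -c "
from h import *
st()"
```

```text
t 3.62 tcp [ 0.479  -0.1052  0.0944] jaw yaw 0.311 tilt zaxis [ 0.042 -0.004 -0.999] F [0.4 0.3 0.1] gap 0.604 q [-0.45  0.57  1.92  0.03  0.62 -0.79]
```

Call:
jog_arm([
  [60,-0.4,-0.3,0,0],
  [60,0,0,0,0],
  [60,0,0,-0.8,0],
  [60,0,0,-0.8,0],
  [60,0,0,-0.8,0],
  [60,0,0,-0.8,0],
  [60,0,0,0,0],
  [60,0,0,0,0],
])

```text
t: 4.28
tcp_pos: [0.4772, -0.1085, 0.0636]
tool_rot: [0.588, 0.808, 0.012, 0.022]
force: [1.0, -0.1, -0.9]
finger_gap: 0.602
```

```bash
python3 -c "
from h import *
st()"
```

```text
t 4.28 tcp [ 0.4772 -0.1085  0.0636] jaw yaw 0.313 tilt zaxis [ 0.05  -0.007 -0.999] F [ 1.  -0.1 -0.9] gap 0.602 q [-0.46  0.63  1.94  0.03  0.53 -0.8 ]
```

Call:
jog_arm([
  [60,-0.3,0,0,0],
  [10,0,0,0,0],
  [10,0,0,0,0],
  [10,0,0,0,0],
  [10,0,0,0,0],
  [10,0,0,0,0],
  [10,0,0,0,0],
  [10,0,0,0,0],
], squeeze=60)

```text
t: 4.95
tcp_pos: [0.4728, -0.1086, 0.0639]
tool_rot: [0.588, 0.809, 0.011, 0.021]
force: [0.8, -0.2, 0.3]
finger_gap: 0.173
```

```bash
python3 -c "
from h import *
st()"
```

```text
t 4.95 tcp [ 0.4728 -0.1086  0.0639] jaw yaw 0.314 tilt zaxis [ 0.047 -0.007 -0.999] F [ 0.8 -0.2  0.3] gap 0.173 q [-0.47  0.62  1.95  0.03  0.52 -0.8 ]
```

Call:
jog_arm([
  [10,0,0,0.5,0],
  [10,0,0,1,0],
  [10,0,0,2,0],
  [10,0,0,2,0],
  [10,0,0,2,0],
  [10,0,0,2,0],
  [10,0,0,2,0],
  [10,0,0,2,0],
])

```text
t: 5.62
tcp_pos: [0.4655, -0.1038, 0.1974]
tool_rot: [0.589, 0.808, 0.01, 0.01]
force: [-0.5, -0.7, -4.0]
finger_gap: 0.174
```

```bash
python3 -c "
from h import *
st()"
```

```text
t 5.62 tcp [ 0.4655 -0.1038  0.1974] jaw yaw 0.311 tilt zaxis [ 0.028  0.005 -1.   ] F [-0.5 -0.7 -4. ] gap 0.174 q [-0.47  0.37  1.85  0.02  0.9  -0.79]
```

Call:
jog_arm([
  [10,0,1,1,0],
  [10,0,2,1,-0.05],
  [10,0,2.5,0.5,-0.07],
  [10,0,2.5,0,-0.07],
  [10,0,2.5,0,-0.07],
  [10,0,2.5,0,-0.07],
  [10,0,2.5,0,-0.07],
  [10,0,2.5,0,-0.07],
])

```text
t: 6.28
tcp_pos: [0.4643, 0.0793, 0.2271]
tool_rot: [0.772, 0.636, 0.008, 0.016]
force: [1.0, -0.4, -4.6]
finger_gap: 0.169
```

Call:
jog_arm([
  [10,0,2.5,0,-0.07],
  [10,0,2.5,0,-0.07],
  [10,0,2.5,0,0],
  [10,0,2,0,0],
  [10,0,2,0,0],
  [10,0,1,0,0],
  [10,0,0,0,0],
  [10,0,0,0,0],
])

```text
t: 6.95
tcp_pos: [0.4554, 0.2164, 0.2231]
tool_rot: [0.815, 0.579, 0.002, 0.011]
force: [0.4, -0.4, -3.9]
finger_gap: 0.181
```

```bash
python3 -c "
from h import *
st()"
```

```text
t 6.95 tcp [0.4554 0.2164 0.2231] jaw yaw -0.336 tilt zaxis [ 0.016 -0.015 -1.   ] F [ 0.4 -0.4 -3.9] gap 0.181 q [ 0.23  0.37  1.75 -0.02  1.01  0.58]
```

Call:
jog_arm([
  [10,-0.3,1.5,0,0.02],
  [10,-0.2,1.5,-0.5,0],
  [10,0,0,-1,0],
  [10,0,0,-0.5,0],
  [10,0,0,0,0],
  [10,0,0,0,0],
])

```text
t: 7.45
tcp_pos: [0.4496, 0.2401, 0.2008]
tool_rot: [0.811, 0.585, -0.001, 0.012]
force: [-0.2, -0.2, -3.6]
finger_gap: 0.177
```

```bash
cat > m.py <<'E'
from h import *
import sys
s=st();z0=s["tcp_pos"][2]+.0162-.08   # underside estimate
print("under",round(z0,4)); c=(.4498,.2481);yaw=-.317;R=[]
for n in("top","scene"):
    p=snapshot(n)
    im=rect(p,c,yaw,z0+.09,hw=.15,hh=.08);hsv=cv2.cvtColor(im,cv2.COLOR_BGR2HSV).astype(int);H,S,V=hsv[...,0],hsv[...,1],hsv[...,2]
    for k in("rack_handle","rack_slot"):
        for d in models.pinpoint(p,k)[:1]:
            v=np.array(d["centre"]);e=v[:2]-c;print(n,k,np.round([e[0]*np.cos(yaw)+e[1]*np.sin(yaw),-e[0]*np.sin(yaw)+e[1]*np.cos(yaw),v[2]],4),round(d["score"],2))
    im2=rect(p,c,yaw,z0+.01,hw=.15,hh=.08);im3=rect(p,c,yaw,z0+.04,hw=.15,hh=.08)
    R.append(np.vstack([grid(im),grid(im3),grid(im2)]))
cv2.imwrite(f"pics/{sys.argv[1]}.png",cv2.resize(np.hstack(R),None,fx=.65,fy=.6,interpolation=cv2.INTER_AREA))
E
python3 m.py over1
```

```text
t 7.45 tcp [0.4496 0.2401 0.2008] jaw yaw -0.321 tilt zaxis [ 0.012 -0.02  -1.   ] F [-0.2 -0.2 -3.6] gap 0.177 q [ 0.28  0.42  1.75 -0.03  0.97  0.62]
under 0.137
top rack_slot [ 0.0929 -0.0082  0.1453] 0.96
scene rack_handle [ 0.0019 -0.0056  0.2208] 0.85
scene rack_slot [ 0.0933 -0.005   0.1479] 0.95
```

View pics/over1.png

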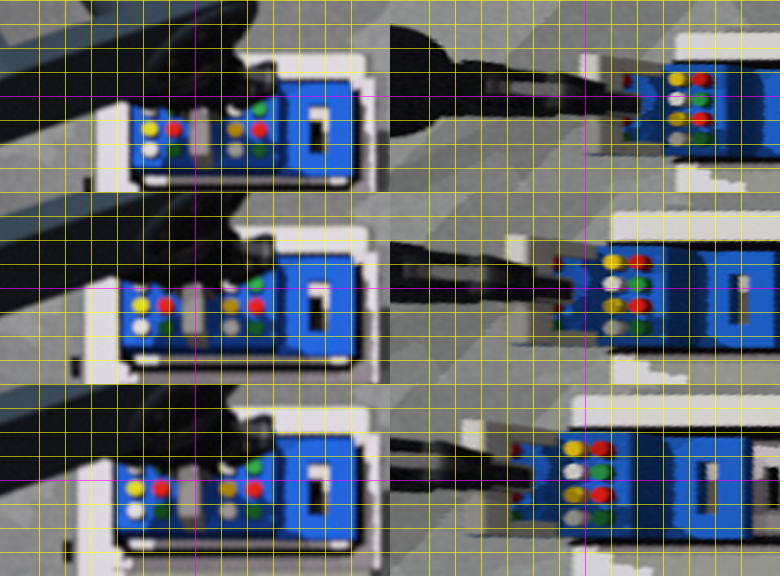

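Call:
jog_arm([
  [10,0,0.75,-0.5,0.004],
  [10,0,0,-0.8,0],
  [10,0,0,-0.7,0],
  [10,0,0,0,0],
  [10,0,0,0,0],
  [10,0,0,0,0],
])

```text
t: 8.25
tcp_pos: [0.4502, 0.2498, 0.1795]
tool_rot: [0.809, 0.587, 0.001, 0.012]
force: [0.2, -0.0, -4.2]
finger_gap: 0.174
```

```bash
cat > m2.py <<'E'
from h import *
s=st();z0=s["tcp_pos"][2]+.0162-.08
c=(.4498,.2481);yaw=-.317;e=s["tcp_pos"]-.0187*Ro.from_quat(s["tool_rot"]).as_matrix()[:,2]
e=e[:2]-c;print("under",round(z0,4),"grasp in cradle",np.round([e[0]*np.cos(yaw)+e[1]*np.sin(yaw),-e[0]*np.sin(yaw)+e[1]*np.cos(yaw)],4))
for n in("top","scene"):
    p=snapshot(n);im=rect(p,c,yaw,z0+.01,hw=.15,hh=.08);hsv=cv2.cvtColor(im,cv2.COLOR_BGR2HSV).astype(int);H,S,V=hsv[...,0],hsv[...,1],hsv[...,2]
    b=(H>95)&(H<130)&(S>120)&(V>80);h,w=b.shape
    for y in(-34,-30,30,34):
        i=np.where(b[int(h/2-2*y),w//2+160:])[0];print(n,"y",y,"right edge",(i.max()+160)/2,end='; ') if len(i) else 0
    for x in(72,76,108,112):
        i=np.where(b[:,int(w/2+2*x)])[0];print("x",x,"ylim",(h/2-i.max())/2,(h/2-i.min())/2,end='; ') if len(i) else 0
    m=np.zeros(b.shape,bool);m[70:250,w//2+150:w//2+230]=1
    print("\n slot",blob(m&~b,2000,c,yaw))
    v=blob(m&~b,2000,c,yaw)[0]-c;print(" slot in cradle",np.round([v[0]*np.cos(yaw)+v[1]*np.sin(yaw),-v[0]*np.sin(yaw)+v[1]*np.cos(yaw)],4))
    for k in("rack_handle","rack_slot"):
        for d in models.pinpoint(p,k)[:1]:
            v=np.array(d["centre"]);e=v[:2]-c;print(n,k,np.round([e[0]*np.cos(yaw)+e[1]*np.sin(yaw),-e[0]*np.sin(yaw)+e[1]*np.cos(yaw),v[2]],4),round(d["score"],2))
E
python3 m2.py
```

```text
t 8.25 tcp [0.4502 0.2498 0.1795] jaw yaw -0.315 tilt zaxis [ 0.015 -0.018 -1.   ] F [ 0.2 -0.  -4.2] gap 0.174 q [ 0.3   0.45  1.76 -0.03  0.92  0.63]
under 0.1157 grasp in cradle [-0.0005  0.002 ]
top y -34 right edge 122.5; top y -30 right edge 122.5; top y 30 right edge 122.0; top y 34 right edge 120.5; x 72 ylim -39.5 43.5; x 76 ylim -39.5 43.5; x 108 ylim -39.0 44.0; x 112 ylim -40.0 44.0; 
 slot (array([0.5388, 0.2218]), array([0.0425, 0.0175]), 90.0, '->yaw', np.float64(-1.888))
 slot in cradle [0.0928 0.0028]
top rack_handle [-0.0022  0.0018  0.1941] 0.56
top rack_slot [0.0919 0.0006 0.1269] 0.58
scene y -34 right edge 122.0; scene y -30 right edge 122.0; scene y 30 right edge 125.5; scene y 34 right edge 121.0; x 72 ylim -38.5 45.0; x 76 ylim -38.5 45.0; x 108 ylim -38.5 45.5; x 112 ylim -39.0 45.5; 
 slot (array([0.5389, 0.2222]), array([0.0426, 0.0145]), 88.5, '->yaw', np.float64(-1.861))
 slot in cradle [0.0927 0.0032]
scene rack_handle [-0.0031  0.0006  0.1974] 0.96
scene rack_slot [0.0933 0.0037 0.1255] 0.96
```

Call:
jog_arm([
  [10,-0.13,-0.24,0,-0.002],
  [10,0,0,0,0],
  [10,0,0,-0.5,0],
  [10,0,0,-0.4,0],
  [10,0,0,0,0],
  [10,0,0,0,0],
])

```text
t: 9.05
tcp_pos: [0.4496, 0.247, 0.1709]
tool_rot: [0.81, 0.586, 0.002, 0.012]
force: [0.4, 0.5, -4.0]
finger_gap: 0.176
```

```bash
python3 m2.py
```

```text
t 9.05 tcp [0.4496 0.247  0.1709] jaw yaw -0.318 tilt zaxis [ 0.018 -0.018 -1.   ] F [ 0.4  0.5 -4. ] gap 0.176 q [ 0.3   0.46  1.78 -0.03  0.89  0.63]
under 0.1071 grasp in cradle [-0.0002 -0.0009]
top y -34 right edge 123.0; top y -30 right edge 122.5; top y 30 right edge 123.0; top y 34 right edge 123.0; x 72 ylim -42.5 43.5; x 76 ylim -42.0 43.0; x 108 ylim -43.0 44.0; x 112 ylim -43.0 44.0; 
 slot (array([0.5388, 0.2186]), array([0.0427, 0.016 ]), 89.1, '->yaw', np.float64(-1.873))
 slot in cradle [ 0.0938 -0.0003]
top rack_handle [-0.0038 -0.0018  0.1869] 0.94
top rack_slot [0.0891 0.0021 0.1175] 0.65
scene y -34 right edge 125.5; scene y -30 right edge 125.0; scene y 30 right edge 121.5; scene y 34 right edge 121.5; x 72 ylim -42.0 42.5; x 76 ylim -42.0 42.5; x 108 ylim -42.0 42.5; x 112 ylim -42.0 42.5; 
 slot (array([0.5378, 0.2195]), array([0.0426, 0.0137]), 89.3, '->yaw', np.float64(-1.875))
 slot in cradle [0.0925 0.0003]
scene rack_handle [-1.000e-04 -2.900e-03  1.868e-01] 0.96
scene rack_slot [ 0.0933 -0.0003  0.1172] 0.66
```

Call:
jog_arm([
  [10,-0.07,0,-0.4,0],
  [10,0,0,-0.4,0],
  [10,0,0,-0.4,0],
  [10,0,0,-0.4,0],
  [10,0,0,0,0],
  [10,0,0,0,0],
])

```text
t: 9.85
tcp_pos: [0.4492, 0.2473, 0.1537]
tool_rot: [0.81, 0.586, 0.003, 0.013]
force: [-0.3, 0.2, -4.3]
finger_gap: 0.175
```

```bash
python3 m2.py
```

```text
t 9.85 tcp [0.4492 0.2473 0.1537] jaw yaw -0.318 tilt zaxis [ 0.019 -0.017 -1.   ] F [-0.3  0.2 -4.3] gap 0.175 q [ 0.3   0.49  1.79 -0.03  0.84  0.64]
under 0.0899 grasp in cradle [-0.0008 -0.0008]
top y -34 right edge 122.5; top y -30 right edge 122.5; top y 30 right edge 123.0; top y 34 right edge 123.0; x 72 ylim -42.5 44.0; x 76 ylim -43.0 44.0; x 108 ylim -43.0 44.5; x 112 ylim -43.0 44.5; 
 slot (array([0.5388, 0.2186]), array([0.0416, 0.015 ]), 89.1, '->yaw', np.float64(-1.872))
 slot in cradle [ 0.0938 -0.0003]
top rack_handle [-0.0007  0.0005  0.1676] 0.88
top rack_slot [0.0891 0.0003 0.0999] 0.8
scene y -34 right edge 121.5; scene y -30 right edge 121.5; scene y 30 right edge 121.5; scene y 34 right edge 120.5; x 72 ylim -41.5 43.0; x 76 ylim -41.5 42.5; x 108 ylim -42.5 43.0; x 112 ylim -42.0 42.5; 
 slot (array([0.5373, 0.2194]), array([0.0422, 0.0135]), 88.9, '->yaw', np.float64(-1.868))
 slot in cradle [0.0921 0.    ]
scene rack_handle [-0.0036 -0.0013  0.1729] 0.77
scene rack_slot [0.0901 0.0032 0.1019] 0.61
```

Underside is within the lips with no contact. I continue down slowly.

Call:
jog_arm([
  [10,0,0,-0.3,0],
  [10,0,0,-0.3,0],
  [10,0,0,-0.3,0],
  [10,0,0,0,0],
])

```text
t: 10.48
tcp_pos: [0.45, 0.2475, 0.1451]
tool_rot: [0.81, 0.586, 0.004, 0.013]
force: [-0.2, 0.2, -5.0]
finger_gap: 0.181
```

Call:
jog_arm([
  [10,0,0,-0.2,0],
  [10,0,0,-0.2,0],
  [10,0,0,0,0],
])

```text
t: 10.73
tcp_pos: [0.4498, 0.2475, 0.1403]
tool_rot: [0.81, 0.586, 0.004, 0.013]
force: [-0.6, -0.7, -3.2]
finger_gap: 0.177
```

```bash
python3 m2.py
```

```text
t 10.73 tcp [0.4498 0.2475 0.1403] jaw yaw -0.318 tilt zaxis [ 0.021 -0.017 -1.   ] F [-0.6 -0.7 -3.2] gap 0.177 q [ 0.3   0.51  1.81 -0.03  0.81  0.64]
under 0.0765 grasp in cradle [-0.0002 -0.0004]
top y -34 right edge 123.0; top y -30 right edge 123.0; top y 30 right edge 123.0; top y 34 right edge 123.0; x 72 ylim -41.5 44.5; x 76 ylim -42.0 44.5; x 108 ylim -43.0 45.0; x 112 ylim -43.5 45.0; 
 slot (array([0.5398, 0.2186]), array([0.0422, 0.0151]), 89.2, '->yaw', np.float64(-1.874))
 slot in cradle [0.0947 0.    ]
top rack_handle [-0.0003 -0.0011  0.1573] 0.7
top rack_slot [0.0903 0.0016 0.0865] 0.72
scene y -34 right edge 121.0; scene y -30 right edge 121.0; scene y 30 right edge 120.5; scene y 34 right edge 121.0; x 72 ylim -41.0 43.0; x 76 ylim -41.0 43.5; x 108 ylim -41.5 43.5; x 112 ylim -41.5 43.0; 
 slot (array([0.5381, 0.2197]), array([0.043 , 0.0135]), 90.0, '->yaw', np.float64(-1.888))
 slot in cradle [0.0928 0.0005]
scene rack_handle [-0.0005  0.0016  0.1549] 0.9
scene rack_slot [ 0.093  -0.0017  0.0888] 0.57
```

Call:
jog_arm([
  [10,0,0,-0.15,0],
  [10,0,0,-0.15,0],
  [10,0,0,0,0],
])

```text
t: 11.28
tcp_pos: [0.4508, 0.248, 0.1396]
tool_rot: [0.81, 0.586, 0.005, 0.013]
force: [-1.3, -1.0, -1.0]
finger_gap: 0.178
```

Call:
jog_arm([
  [60,0,0,0,0],
  [60,0,0,0,0],
  [60,0,0,0,0],
  [60,0,0,0,0],
  [60,0,0,0,0],
  [60,0,0,0,0],
])

```text
t: 11.78
tcp_pos: [0.4539, 0.2489, 0.1415]
tool_rot: [0.81, 0.586, 0.009, 0.015]
force: [0.6, 1.0, -0.5]
finger_gap: 0.603
```

Call:
jog_arm([
  [60,0,0,0.7,0],
  [60,0,0,1,0],
  [60,0,0,2,0],
  [60,0,0,2,0],
  [60,0,0,2,0],
  [60,0,0,2,0],
  [60,0,-2,1,0],
  [60,0,-4,0,0],
])

```text
t: 12.45
tcp_pos: [0.4537, 0.1919, 0.2554]
tool_rot: [0.808, 0.589, 0.01, 0.014]
force: [0.8, -0.7, 0.4]
finger_gap: 0.601
```

Call:
jog_arm([
  [60,0,-4,0,0],
  [60,0,-4,0,0],
  [60,0,-4,0,0],
  [60,0,-4,0,0],
  [60,0,-4,0,0],
  [60,0,0,0,0],
])

```text
t: 12.95
tcp_pos: [0.4548, -0.0201, 0.2617]
tool_rot: [0.807, 0.59, 0.015, 0.02]
force: [0.8, 0.9, 0.5]
finger_gap: 0.598
```

```bash
sed -i 's/^s=st();z0=.*/import sys;s=st();z0=.076 if len(sys.argv)>1 else s["tcp_pos"][2]+.0162-.08/' m2.py; python3 m2.py home
python3 - <<'E'
from h import *
R=[]
for n in("top","scene"):
    p=snapshot(n);c,yaw=(.4498,.2481),-.317
    im=rect(p,c,yaw,.166,hw=.15,hh=.08);R.append(np.vstack([grid(im),grid(rect(p,c,yaw,.086,hw=.15,hh=.08))]))
    hsv=cv2.cvtColor(im,cv2.COLOR_BGR2HSV).astype(int);m=(hsv[...,1]<60)&(hsv[...,2]>150);q=np.zeros_like(m);q[40:280,260:340]=1
    print(blob(m&q,2000,c,yaw))
cv2.imwrite("pics/home.png",cv2.resize(np.hstack(R),None,fx=.65,fy=.65,interpolation=cv2.INTER_AREA))
E
```

```text
t 12.95 tcp [ 0.4548 -0.0201  0.2617] jaw yaw -0.309 tilt zaxis [ 0.047 -0.015 -0.999] F [0.8 0.9 0.5] gap 0.598 q [-0.29  0.24  1.83 -0.    1.02  0.02]
under 0.076 grasp in cradle [ 0.0875 -0.2533]
top y -34 right edge 123.0; top y -30 right edge 123.5; top y 30 right edge 123.0; top y 34 right edge 123.5; x 72 ylim -42.5 45.5; x 76 ylim -42.5 45.0; x 108 ylim -43.0 45.0; x 112 ylim -43.0 45.0; 
 slot (array([0.5405, 0.2189]), array([0.042 , 0.0155]), 90.0, '->yaw', np.float64(-1.888))
 slot in cradle [0.0953 0.0005]
top rack_handle [-0.0016 -0.0009  0.1575] 0.75
top rack_slot [0.09   0.0011 0.0854] 0.63
scene y -34 right edge 121.0; scene y -30 right edge 120.5; scene y 30 right edge 121.0; scene y 34 right edge 120.5; x 72 ylim -40.5 43.5; x 76 ylim -40.5 43.5; x 108 ylim -41.0 43.5; x 112 ylim -41.0 44.0; 
 slot (array([0.5393, 0.2203]), array([0.042 , 0.0135]), 90.0, '->yaw', np.float64(-1.888))
 slot in cradle [0.0937 0.0015]
scene rack_handle [0.     0.0024 0.155 ] 0.92
scene rack_slot [ 0.0926 -0.0002  0.0884] 0.7
(array([0.4522, 0.2563]), array([0.096 , 0.0395]), 90.0, '->yaw', np.float64(-1.888))
(array([0.4566, 0.2578]), array([0.0242, 0.1005]), 7.2, '->yaw', np.float64(-0.443))
```

View pics/home.png

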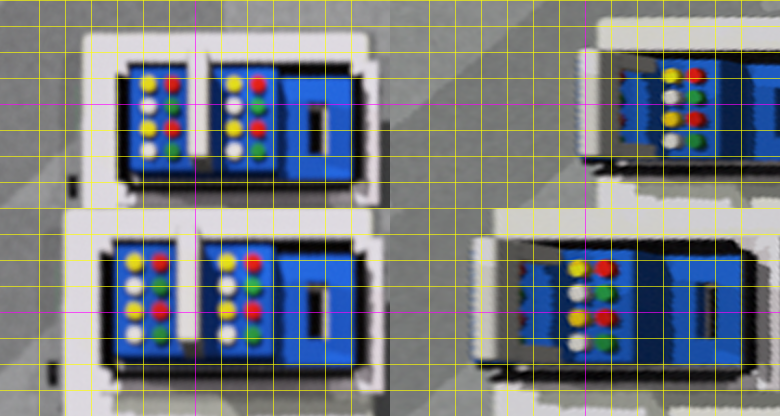

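The rack sits inside the cradle walls with its slot (top view crop, about (317,130)) over the platform slot, and it is level and released. Now the key.

Call:
jog_arm([
  [60,0.6,-2,0,-0.1],
  [60,0.6,-2,0,-0.1],
  [60,0.6,-2,0,-0.1],
  [60,0.6,-2,0,-0.1],
  [60,0.6,-2,0,-0.1],
  [60,0.6,-2,0,-0.1],
  [60,0.6,-2,0,-0.1],
  [60,0.6,-2,0,-0.1],
])

```text
t: 14.02
tcp_pos: [0.5018, -0.1628, 0.2599]
tool_rot: [0.973, 0.229, 0.006, 0.019]
force: [0.3, -0.3, 0.4]
finger_gap: 0.598
```

Call:
jog_arm([
  [60,0.6,-2,0,-0.1],
  [60,0.6,-2,-1,0],
  [60,0.6,-2,-2,0],
  [60,0.6,-2,-2,0],
  [60,0,-1,-2,0],
  [60,0,0,0,0],
  [60,0,0,0,0],
])

```text
t: 14.6
tcp_pos: [0.5337, -0.2527, 0.1878]
tool_rot: [0.983, 0.182, 0.008, 0.021]
force: [0.0, -1.4, 0.4]
finger_gap: 0.601
```

```bash
python3 -c "
from h import *
st()"
```

```text
t 14.6 tcp [ 0.5337 -0.2527  0.1878] jaw yaw -1.205 tilt zaxis [ 0.023 -0.039 -0.999] F [ 0.  -1.4  0.4] gap 0.601 q [-0.62  0.52  1.59 -0.02  0.99  0.59]
```

Call:
jog_arm([
  [60,0,-1.5,0,-0.03],
  [60,0,-1.5,-1,0],
  [60,0,-1.7,-1,0],
  [60,0,0,-1,0],
  [60,0,0,-1,0],
  [60,0,0,0,0],
  [60,0,0,0,0],
])

```text
t: 15.18
tcp_pos: [0.5357, -0.3023, 0.1478]
tool_rot: [0.986, 0.168, 0.009, 0.023]
force: [-0.4, 0.0, 0.6]
finger_gap: 0.601
```

```bash
python3 -c "
from h import *
st()"
```

```text
t 15.18 tcp [ 0.5357 -0.3023  0.1478] jaw yaw -1.234 tilt zaxis [ 0.026 -0.043 -0.999] F [-0.4  0.   0.6] gap 0.601 q [-0.69  0.6   1.57 -0.02  0.93  0.56]
```

Call:
jog_arm([
  [60,-0.1,0.2,-1.2,0],
  [60,0,0,-1.2,0],
  [60,0,0,-1.2,0],
  [60,0,0,-1,0],
  [60,-0.1,0.1,-0.5,0],
  [60,0,0,0,0],
  [60,0,0,0,0],
])

```text
t: 15.77
tcp_pos: [0.5339, -0.2975, 0.0961]
tool_rot: [0.985, 0.169, 0.01, 0.023]
force: [-0.5, 0.1, 1.0]
finger_gap: 0.604
```

```bash
python3 -c "
from h import *
st()"
```

```text
t 15.77 tcp [ 0.5339 -0.2975  0.0961] jaw yaw -1.232 tilt zaxis [ 0.027 -0.043 -0.999] F [-0.5  0.1  1. ] gap 0.604 q [-0.68  0.67  1.61 -0.02  0.81  0.56]
```

Call:
jog_arm([
  [60,0.05,-0.2,-0.3,0],
  [60,0,0,0,0],
  [8,0,0,0,0],
  [8,0,0,0,0],
  [8,0,0,0,0],
  [8,0,0,0,0],
  [8,0,0,0,0],
  [8,0,0,0,0],
], squeeze=40)

```text
t: 16.43
tcp_pos: [0.5356, -0.2999, 0.0959]
tool_rot: [0.985, 0.169, 0.011, 0.025]
force: [-0.2, 0.7, -1.1]
finger_gap: 0.159
```

Call:
jog_arm([
  [8,0,0,0,0],
  [8,0,0,0.6,0],
  [8,0,0,0.8,0],
  [8,0,0,1,0],
  [8,0,0,1,0],
  [8,0,0,1,0],
  [8,0,0,1,0],
  [8,0,0,1,0],
])

```text
t: 17.1
tcp_pos: [0.5344, -0.2995, 0.164]
tool_rot: [0.985, 0.169, 0.01, 0.024]
force: [-0.1, -0.2, -1.8]
finger_gap: 0.157
```

```bash
python3 -c "
from h import *
st()"
```

```text
t 17.1 tcp [ 0.5344 -0.2995  0.164 ] jaw yaw -1.232 tilt zaxis [ 0.028 -0.043 -0.999] F [-0.1 -0.2 -1.8] gap 0.157 q [-0.69  0.58  1.56 -0.02  0.95  0.56]
```

Call:
jog_arm([
  [8,0,0,2,0],
  [8,0,0,2,0],
  [8,0,1,2,0],
  [8,0,2,2,0.05],
  [8,0,2.5,0.5,0.06],
  [8,0,2.5,0,0.06],
  [8,0,2.5,0,0.06],
  [8,0,2.5,0,0.06],
])

```text
t: 17.77
tcp_pos: [0.5367, -0.1726, 0.2662]
tool_rot: [0.95, 0.311, 0.02, 0.03]
force: [-0.2, 0.3, -2.0]
finger_gap: 0.157
```

Call:
jog_arm([
  [8,0,2.5,0,0.06],
  [8,0,2.5,0,0.06],
  [8,0,2.5,0,0.06],
  [8,0,2.5,0,0.06],
  [8,0,2.5,0,0.06],
  [8,0,2.5,0,0.06],
  [8,0,2.5,0,0.06],
  [8,0,2.5,0,0.06],
])

```text
t: 18.43
tcp_pos: [0.535, 0.0374, 0.2764]
tool_rot: [0.842, 0.538, 0.032, 0.027]
force: [0.8, 0.6, -1.2]
finger_gap: 0.156
```

Call:
jog_arm([
  [8,0,2.5,0,0.06],
  [8,0,2.5,0,0.06],
  [8,0,2.5,0,0],
  [8,0,2,0,0],
  [8,0,0,0,0],
  [8,0,0,0,0],
])

```text
t: 18.93
tcp_pos: [0.5329, 0.1422, 0.2832]
tool_rot: [0.804, 0.594, 0.037, 0.026]
force: [0.0, 0.2, -0.6]
finger_gap: 0.16
```

```bash
python3 -c "
from h import *
st()"
```

```text
t 18.93 tcp [0.5329 0.1422 0.2832] jaw yaw -0.3 tilt zaxis [ 0.09   0.001 -0.996] F [ 0.   0.2 -0.6] gap 0.16 q [ 0.06  0.33  1.62 -0.    1.1   0.36]
```

Call:
jog_arm([
  [8,0,1,-0.5,0],
  [8,0,1.5,-1,0],
  [8,0,1.5,-1,0],
  [8,0,1.5,-1,0],
  [8,0,1.2,-1,0],
  [8,0,0,-1,0],
  [8,0,0,0,0],
  [8,0,0,0,0],
])

```text
t: 19.6
tcp_pos: [0.534, 0.2076, 0.2276]
tool_rot: [0.806, 0.59, 0.038, 0.028]
force: [-0.4, -0.2, -1.1]
finger_gap: 0.153
```

```bash
python3 -c "
from h import *
st()"
```

```text
t 19.6 tcp [0.534  0.2076 0.2276] jaw yaw -0.309 tilt zaxis [ 0.094 -0.001 -0.996] F [-0.4 -0.2 -1.1] gap 0.153 q [ 0.19  0.43  1.63 -0.02  0.99  0.5 ]
```

Call:
jog_arm([
  [8,-2,0,0,0],
  [8,-2,0,0,0],
  [8,-2,0,0,0],
  [8,0,0,0,0],
  [8,0,0,0,0],
])

```text
t: 20.02
tcp_pos: [0.4747, 0.2027, 0.2292]
tool_rot: [0.808, 0.587, 0.039, 0.03]
force: [0.6, 0.2, -0.6]
finger_gap: 0.154
```

```bash
python3 -c "
from h import *
st()"
```

```text
t 20.02 tcp [0.4747 0.2027 0.2292] jaw yaw -0.316 tilt zaxis [ 0.098 -0.002 -0.995] F [ 0.6  0.2 -0.6] gap 0.154 q [ 0.2   0.35  1.77 -0.03  0.93  0.53]
```

Call:
jog_arm([
  [8,2,0,0,0],
  [8,2,0,0,0],
  [8,2,0,0,0],
  [8,0,0,0,0],
  [8,0,0,0,0],
])

```text
t: 20.43
tcp_pos: [0.5406, 0.1993, 0.2324]
tool_rot: [0.809, 0.585, 0.041, 0.032]
force: [-0.5, -0.5, -1.5]
finger_gap: 0.152
```

```bash
python3 -c "
from h import *
st()"
```

```text
t 20.43 tcp [0.5406 0.1993 0.2324] jaw yaw -0.32 tilt zaxis [ 0.104 -0.003 -0.995] F [-0.5 -0.5 -1.5] gap 0.152 q [ 0.17  0.42  1.63 -0.02  0.99  0.5 ]
```

Call:
jog_arm([
  [8,0,0,4,0],
  [8,0,0,4,0],
  [8,0,0,4,0],
  [8,0,0,0,0],
  [8,0,0,0,0],
])

```text
t: 20.85
tcp_pos: [0.5386, 0.1963, 0.3551]
tool_rot: [0.811, 0.584, 0.038, 0.03]
force: [-1.3, -0.5, -1.4]
finger_gap: 0.154
```

```bash
python3 -c "
from h import *
st()"
```

```text
t 20.85 tcp [0.5386 0.1963 0.3551] jaw yaw -0.324 tilt zaxis [ 0.097 -0.005 -0.995] F [-1.3 -0.5 -1.4] gap 0.154 q [ 0.17  0.3   1.46 -0.02  1.29  0.49]
```

Call:
jog_arm([
  [8,0,-2,0,0.12],
  [8,0,-2.5,0,0.12],
  [8,0,-2.5,0,0.12],
  [8,0,-2.5,0,0.12],
  [8,0,-2.5,0,0.12],
  [8,0,-2.5,0,0.12],
  [8,0,-2.5,0,0.12],
  [8,0,-2.5,0,0.12],
])

```text
t: 21.52
tcp_pos: [0.5318, -0.0002, 0.3503]
tool_rot: [0.433, 0.9, 0.048, 0.004]
force: [0.3, -0.1, -1.5]
finger_gap: 0.157
```

Call:
jog_arm([
  [8,0,-2.5,0,0.12],
  [8,0,-2,0,0.12],
  [8,0,0,0,0.12],
  [8,0,2,0,0.12],
  [8,0,2.5,0,0.12],
  [8,0,2.5,0,0.12],
  [8,0,2.5,0,0.12],
  [8,0,2.5,0,0.12],
])

```text
t: 22.18
tcp_pos: [0.5264, 0.0619, 0.3402]
tool_rot: [-0.043, 0.998, 0.04, -0.025]
force: [0.7, -0.8, -1.9]
finger_gap: 0.155
```

Call:
jog_arm([
  [8,0,2.5,0,0.12],
  [8,0,2.5,0,0.12],
  [8,0,2.5,0,0.12],
  [8,0,2.5,0,0.12],
  [8,0,2,0,0.12],
  [8,0,0,0,0.12],
  [8,0,0,0,0],
])

```text
t: 22.77
tcp_pos: [0.5201, 0.1912, 0.3315]
tool_rot: [-0.409, 0.911, 0.029, -0.045]
force: [-0.5, -0.7, -0.7]
finger_gap: 0.155
```

```bash
python3 -c "
from h import *
st()"
```

```text
t 22.77 tcp [0.5201 0.1912 0.3315] jaw yaw 2.412 tilt zaxis [-0.105  0.016 -0.994] F [-0.5 -0.7 -0.7] gap 0.155 q [ 0.13  0.37  1.42  0.03  1.46 -2.29]
```

Call:
jog_arm([
  [8,0,0,-0.5,0.11],
  [8,0.5,0.5,-1,0.1],
  [8,0.5,0.5,-1,0.1],
  [8,0.5,0.5,-1,0.1],
  [8,0.5,0.5,-1,0],
  [8,0.5,0.5,-1,0],
  [8,0,0.3,-1,0],
  [8,0,0,0,0],
])

```text
t: 23.43
tcp_pos: [0.5431, 0.2169, 0.258]
tool_rot: [-0.581, 0.812, 0.02, -0.053]
force: [-0.7, -0.6, -1.1]
finger_gap: 0.156
```

```bash
cat > k.py <<'E'
from h import *
import sys
s=st();R=Ro.from_quat(s["tool_rot"]).as_matrix();g=s["tcp_pos"]-.0187*R[:,2]
ims=[]
for n in("top","scene"):
    p=snapshot(n)
    for k in("key_grip","key"):
        print(n,k,[(np.round(d["centre"],4).tolist(),round(d["score"],2)) for d in models.pinpoint(p,k) if d["centre"][1]>0])
    a=proj(p,[g,g+.092*R[:,2],[.5375,.2193,.086]]);print(np.round(a,1).tolist())
    u,v=np.round(a[:2].mean(0)).astype(int);u0,v0=max(u-50,0),max(v-60,0)
    im=p["image"][v0:v0+120,u0:u0+100,::-1];im=cv2.resize(im,None,fx=4,fy=4,interpolation=cv2.INTER_CUBIC)
    print("crop origin",u0,v0);ims.append(im)
h=min(i.shape[0] for i in ims);cv2.imwrite(f"pics/{sys.argv[1]}.png",np.hstack([i[:h] for i in ims]))
E
python3 k.py k1
```

```text
t 23.43 tcp [0.5431 0.2169 0.258 ] jaw yaw 2.811 tilt zaxis [-0.11  -0.029 -0.994] F [-0.7 -0.6 -1.1] gap 0.156 q [ 0.19  0.49  1.42 -0.01  1.34 -2.62]
top key_grip []
top key [([0.5326, 0.2156, 0.1777], 0.85)]
[[163.0, 214.5], [177.8, 224.1], [187.6, 226.5]]
crop origin 120 159
scene key_grip [([0.5471, 0.2207, 0.2761], 0.95)]
scene key [([0.5372, 0.2201, 0.1819], 0.59)]
[[483.2, 126.8], [463.3, 156.0], [450.5, 186.4]]
crop origin 423 81
```

View pics/k1.png

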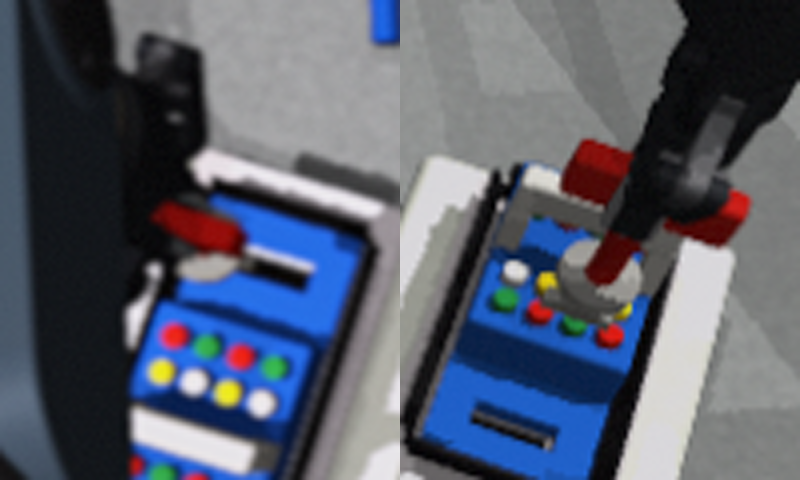

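Call:
jog_arm([
  [8,0.2,0.4,-0.5,0.014],
  [8,0,0,-1,0],
  [8,0,0,-1,0],
  [8,0,0,-1,0],
  [8,0,0,-1,0],
  [8,0,0,-1,0],
  [8,0,0,-0.8,0],
  [8,0,0,0,0],
])

```text
t: 24.4
tcp_pos: [0.5466, 0.221, 0.1932]
tool_rot: [-0.588, 0.807, 0.018, -0.049]
force: [0.0, 1.2, -1.3]
finger_gap: 0.161
```

```bash
cat > k2.py <<'E'
from h import *
s=st();R=Ro.from_quat(s["tool_rot"]).as_matrix();zz=R[:,2];g=s["tcp_pos"]-.0187*zz
c=np.array([.4498,.2481]);X=np.array([.9502,-.3117]);Y=np.array([.3117,.9502])
f=lambda v:np.round([(v[:2]-c)@X-.0925,(v[:2]-c)@Y,v[2]],4)
print("lean x,y",round(zz[:2]@X,3),round(zz[:2]@Y,3));print("kin grip",f(g+.0045*zz),"origin",f(g+.0965*zz))
for i in range(2):
  for n in("top","scene"):
    p=snapshot(n)
    for k in("key_grip","key"):
        print(n,k,[(f(np.array(d["centre"])).tolist(),round(d["score"],2)) for d in models.pinpoint(p,k) if d["centre"][1]>0])
E
python3 k2.py
```

```text
t 24.4 tcp [0.5466 0.221  0.1932] jaw yaw 2.828 tilt zaxis [-0.1   -0.029 -0.995] F [ 0.   1.2 -1.3] gap 0.161 q [ 0.2   0.57  1.48 -0.01  1.2  -2.63]
lean x,y -0.086 -0.059
kin grip [0.0091 0.0052 0.2074] origin [ 0.0012 -0.0002  0.1159]
top key_grip [([0.0095, 0.0097, 0.2094], 0.48)]
top key [([-0.0003, 0.0055, 0.1156], 0.66)]
scene key_grip [([0.0082, 0.0064, 0.2118], 0.73)]
scene key [([-0.0001, 0.008, 0.1195], 0.58)]
top key_grip [([0.0096, 0.0087, 0.2148], 0.52)]
top key [([0.0003, 0.0037, 0.1176], 0.79)]
scene key_grip [([0.0109, 0.0086, 0.2137], 0.72)]
scene key [([0.0009, 0.007, 0.1204], 0.65)]
```

Call:
jog_arm([
  [8,-0.28,-0.38,0,0],
  [8,0,0,0,0],
  [8,0,0,-0.6,0],
  [8,0,0,-0.6,0],
  [8,0,0,-0.4,0],
  [8,0,0,0,0],
  [8,0,0,0,0],
])

```text
t: 25.58
tcp_pos: [0.5447, 0.2169, 0.1784]
tool_rot: [-0.588, 0.807, 0.017, -0.047]
force: [-0.3, -0.2, -1.5]
finger_gap: 0.158
```

```bash
python3 k2.py; python3 k.py k3 | tail -2
```

```text
t 25.58 tcp [0.5447 0.2169 0.1784] jaw yaw 2.828 tilt zaxis [-0.095 -0.028 -0.995] F [-0.3 -0.2 -1.5] gap 0.158 q [ 0.19  0.58  1.51 -0.01  1.15 -2.63]
lean x,y -0.082 -0.057
kin grip [0.0086 0.0008 0.1926] origin [ 0.0011 -0.0044  0.101 ]
top key_grip [([0.0085, 0.0056, 0.195], 0.77)]
top key [([0.0002, 0.0005, 0.0989], 0.7), ([0.0052, 0.0043, 0.1949], 0.58), ([-0.0903, -0.0003, 0.0025], 0.16)]
scene key_grip [([0.011, 0.0002, 0.1938], 0.58)]
scene key [([0.0021, 0.0018, 0.1022], 0.64)]
top key_grip []
top key [([-0.0014, -0.0006, 0.101], 0.57)]
scene key_grip [([0.0066, 0.0007, 0.1943], 0.96)]
scene key [([-0.0039, -0.0001, 0.1006], 0.92)]
[[467.6, 157.0], [451.2, 181.0], [450.5, 186.4]]
crop origin 409 109
```

View pics/k3.png

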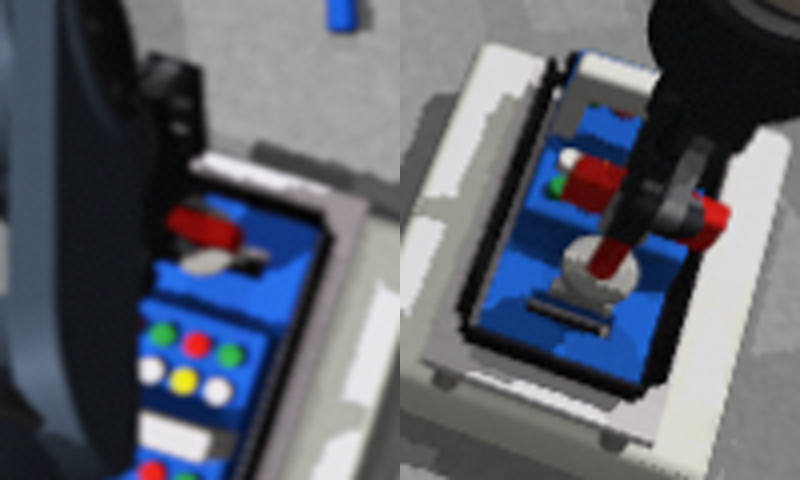

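Call:
jog_arm([
  [8,-0.06,0.07,-0.3,0],
  [8,0,0,-0.4,0],
  [8,0,0,-0.4,0],
  [8,0,0,-0.3,0],
  [8,0,0,-0.3,0],
  [8,0,0,0,0],
  [8,0,0,0,0],
])

```text
t: 27.07
tcp_pos: [0.5439, 0.2177, 0.1595]
tool_rot: [-0.588, 0.807, 0.017, -0.047]
force: [-0.3, 0.0, -2.1]
finger_gap: 0.151
```

```bash
python3 k2.py
```

```text
t 27.07 tcp [0.5439 0.2177 0.1595] jaw yaw 2.828 tilt zaxis [-0.096 -0.029 -0.995] F [-0.3  0.  -2.1] gap 0.151 q [ 0.19  0.6   1.53 -0.01  1.11 -2.63]
lean x,y -0.082 -0.057
kin grip [0.0075 0.0012 0.1737] origin [ 0.     -0.004   0.0821]
top key_grip [([-0.093, 0.001, 0.0012], 0.59), ([0.007, 0.005, 0.1754], 0.55)]
top key [([0.0004, 0.0003, 0.0827], 0.57)]
scene key_grip [([0.0048, 0.0018, 0.1771], 0.71)]
scene key [([-0.0006, 0.0009, 0.0833], 0.7), ([0.2042, 0.0226, -0.0059], 0.63)]
top key_grip [([0.0087, 0.0034, 0.1777], 0.6)]
top key [([-0.0001, -0.0027, 0.0829], 0.61)]
scene key_grip [([0.0055, 0.0019, 0.1759], 0.57), ([-0.0038, 0.0017, 0.0828], 0.57)]
scene key [([-0.0013, 0.0008, 0.0834], 0.73)]
```

Call:
jog_arm([
  [8,-0.03,0,-0.3,0],
  [8,0,0,-0.3,0],
  [8,0,0,-0.3,0],
  [8,0,0,0,0],
])

```text
t: 28.0
tcp_pos: [0.5432, 0.2178, 0.1503]
tool_rot: [-0.588, 0.807, 0.017, -0.047]
force: [-0.9, -0.6, -1.0]
finger_gap: 0.155
```

Call:
jog_arm([
  [8,0,0,-0.3,0],
  [8,0,0,-0.3,0],
  [8,0,0,-0.3,0],
  [8,0,0,0,0],
])

```text
t: 28.33
tcp_pos: [0.5428, 0.2178, 0.1398]
tool_rot: [-0.588, 0.807, 0.017, -0.048]
force: [-0.2, 0.3, -1.4]
finger_gap: 0.159
```

```bash
python3 k2.py
```

```text
t 28.33 tcp [0.5428 0.2178 0.1398] jaw yaw 2.828 tilt zaxis [-0.097 -0.028 -0.995] F [-0.2  0.3 -1.4] gap 0.159 q [ 0.2   0.63  1.54 -0.01  1.07 -2.63]
lean x,y -0.083 -0.057
kin grip [0.0065 0.001  0.1539] origin [-0.0011 -0.0042  0.0624]
top key_grip [([0.007, 0.007, 0.158], 0.7)]
top key [([-0.0012, -0.0025, 0.0618], 0.62)]
scene key_grip [([0.0053, 0.0012, 0.1566], 0.78)]
scene key [([-0.003, -0.0021, 0.0622], 0.81)]
top key_grip [([0.0097, 0.0041, 0.1578], 0.64)]
top key [([-0.0012, -0.0023, 0.0618], 0.66)]
scene key_grip [([0.005, 0.0029, 0.1556], 0.66)]
scene key [([-0.0017, 0.0029, 0.0645], 0.97)]
```

Call:
jog_arm([
  [8,0,0,-0.2,0],
  [8,0,0,-0.1,0],
  [8,0,0,0,0],
])

```text
t: 29.18
tcp_pos: [0.5431, 0.2181, 0.1377]
tool_rot: [-0.588, 0.807, 0.017, -0.047]
force: [0.0, -0.9, -1.2]
finger_gap: 0.158
```

Call:
jog_arm([
  [40,0,0,0,0],
  [40,0,0,0,0],
  [40,0,0,0,0],
  [40,0,0,0,0],
  [40,0,0,0,0],
  [40,0,0,0,0],
])

```text
t: 29.68
tcp_pos: [0.5451, 0.2181, 0.1386]
tool_rot: [-0.588, 0.807, 0.016, -0.045]
force: [-0.1, -0.3, 0.2]
finger_gap: 0.397
```

```bash
python3 k2.py
```

```text
t 29.68 tcp [0.5451 0.2181 0.1386] jaw yaw 2.828 tilt zaxis [-0.091 -0.028 -0.995] F [-0.1 -0.3  0.2] gap 0.397 q [ 0.2   0.63  1.54 -0.01  1.07 -2.63]
lean x,y -0.078 -0.055
kin grip [0.0085 0.0019 0.1528] origin [ 0.0013 -0.0031  0.0612]
top key_grip [([0.0019, 0.0014, 0.1538], 0.52)]
top key [([0.0009, 0.0003, 0.0559], 0.77)]
scene key_grip [([0.0014, -0.0004, 0.1538], 0.79)]
scene key [([-0.0014, 0.0034, 0.0624], 0.88)]
top key_grip [([-0.0928, 0.0017, 0.0024], 0.63), ([-0.0011, 0.0038, 0.1515], 0.51)]
top key [([-0.0009, -0.0043, 0.0607], 0.54), ([-0.0024, 0.0023, 0.0859], 0.19)]
scene key_grip [([-0.0008, 0.0013, 0.152], 0.6)]
scene key [([-0.0031, 0.002, 0.0582], 0.75), ([-0.0002, 0.0033, 0.0855], 0.56)]
```

Key dropped upright with its collar on the rack. I centre the gripper on it, leave the jaws loosely around the bar, and turn.

Call:
jog_arm([
  [40,-0.4,0.13,0,0],
  [40,-0.4,0.13,0,0],
  [40,0,0,0,0],
  [22,0,0,0,0],
  [22,0,0,0,0],
  [22,0,0,0,0],
  [22,0,0,0,0],
], squeeze=20)

```text
t: 30.87
tcp_pos: [0.536, 0.221, 0.1386]
tool_rot: [-0.588, 0.807, 0.016, -0.045]
force: [-0.3, 0.5, 0.5]
finger_gap: 0.219
```

```bash
python3 k2.py
```

```text
t 30.87 tcp [0.536  0.221  0.1386] jaw yaw 2.828 tilt zaxis [-0.091 -0.028 -0.995] F [-0.3  0.5  0.5] gap 0.219 q [ 0.2   0.62  1.56 -0.01  1.05 -2.62]
lean x,y -0.078 -0.055
kin grip [-0.0011  0.0019  0.1527] origin [-0.0082 -0.0031  0.0611]
top key_grip [([-0.0074, 0.0007, 0.0728], 0.65), ([-0.0013, -0.0006, 0.1533], 0.51)]
top key [([0.0011, 0.0009, 0.059], 0.71)]
scene key_grip [([-0.0001, -0.0001, 0.1519], 0.92)]
scene key [([-0.0028, 0.0027, 0.0606], 0.59)]
top key_grip []
top key [([-0.002, -0.0013, 0.058], 0.6)]
scene key_grip [([-0.0008, -0.0001, 0.1548], 0.93)]
scene key [([-0.0001, 0.0049, 0.0586], 0.62), ([-0.0933, -0.0054, 0.0744], 0.53)]
```

Centred and still upright, so I turn.

Call:
jog_arm([
  [22,0,0,0,-0.1],
  [22,0,0,0,-0.12],
  [22,0,0,0,-0.12],
  [22,0,0,0,-0.12],
  [22,0,0,0,-0.12],
  [22,0,0,0,-0.12],
  [22,0,0,0,-0.12],
  [22,0,0,0,0],
])

```text
t: 32.13
tcp_pos: [0.5351, 0.2215, 0.1386]
tool_rot: [-0.201, 0.978, 0.033, -0.036]
force: [0.1, -0.6, -0.2]
finger_gap: 0.22
```

```bash
python3 k2.py
```

```text
t 32.13 tcp [0.5351 0.2215 0.1386] jaw yaw 1.973 tilt zaxis [-0.083  0.051 -0.995] F [ 0.1 -0.6 -0.2] gap 0.22 q [ 0.17  0.61  1.59  0.08  1.02 -1.85]
lean x,y -0.095 0.023
kin grip [-0.0018  0.001   0.1527] origin [-0.0105  0.003   0.0612]
top key_grip [([-0.0032, -0.0018, 0.1529], 0.48)]
top key [([-0.0035, -0.001, 0.0593], 0.46)]
scene key_grip [([-0.0036, -0.0003, 0.1502], 0.95)]
scene key [([-0.0043, -0.0022, 0.0569], 0.76)]
top key_grip [([-0.0039, 0.0011, 0.1512], 0.42)]
top key [([-0.0063, -0.0023, 0.0569], 0.54)]
scene key_grip [([-0.0038, -0.0026, 0.1544], 0.9)]
scene key [([-0.0062, -0.0004, 0.0573], 0.95), ([-0.0933, -0.0032, 0.072], 0.65)]
```

Call:
jog_arm([
  [22,0.1,-0.05,0,-0.12],
  [22,0,0,0,-0.12],
  [22,0,0,0,-0.12],
  [22,0,0,0,-0.12],
  [22,0,0,0,-0.12],
  [22,0,0,0,-0.12],
  [22,0,0,0,-0.12],
  [22,0,0,0,-0.08],
])

```text
t: 33.4
tcp_pos: [0.5373, 0.2215, 0.1386]
tool_rot: [0.271, 0.961, 0.046, -0.016]
force: [-0.1, 0.3, 0.2]
finger_gap: 0.218
```

```bash
python3 k2.py; python3 k.py k4 | tail -2
```

```text
t 33.4 tcp [0.5373 0.2215 0.1386] jaw yaw 1.019 tilt zaxis [-0.005  0.096 -0.995] F [-0.1  0.3  0.2] gap 0.218 q [ 0.15  0.58  1.65  0.12  0.9  -0.95]
lean x,y -0.035 0.09
kin grip [-0.0006  0.0007  0.1527] origin [-0.0038  0.009   0.0612]
top key_grip []
top key []
scene key_grip [([-0.0058, 0.0002, 0.1529], 0.83)]
scene key [([-0.0064, 0.0014, 0.0576], 0.74)]
top key_grip []
top key []
scene key_grip [([-0.0019, -0.0029, 0.1506], 0.84)]
scene key [([-0.0061, 0.0021, 0.0592], 0.9)]
[[461.4, 166.2], [452.2, 191.8], [450.5, 186.4]]
crop origin 407 119
```

View pics/k4.png

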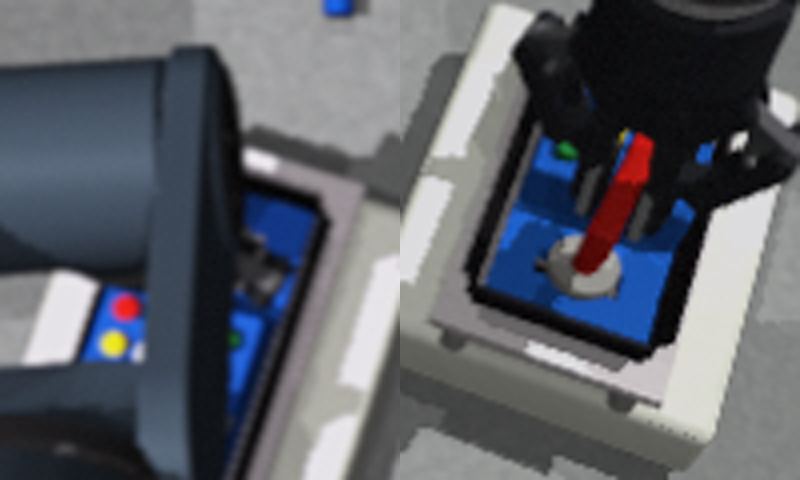

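The picture shows the bar (scene crop, from (640,140) to (590,260)) lying along the rack, free between the pads. I open and rise.

Call:
jog_arm([
  [60,0,0,0,0],
  [60,0,0,0,0],
  [60,0,0,0,0],
  [60,0,0,0,0],
  [60,0,0,1,0],
  [60,0,0,2,0],
  [60,0,0,2,0],
  [60,0,0,2,0],
])

```text
t: 34.97
tcp_pos: [0.5338, 0.221, 0.2076]
tool_rot: [0.269, 0.962, 0.043, -0.021]
force: [-0.4, -0.7, -0.2]
finger_gap: 0.603
```

Call:
jog_arm([
  [60,0,0,3,0],
  [60,0,0,3,0],
  [60,0,-2,2,0],
  [60,0,-4,0,0],
  [60,0,-4,0,0],
  [60,0,-4,0,0],
  [60,0,-4,0,0],
  [60,0,-4,0,0],
])

```text
t: 35.63
tcp_pos: [0.535, 0.002, 0.306]
tool_rot: [0.261, 0.964, 0.048, -0.011]
force: [1.0, 0.9, 0.0]
finger_gap: 0.599
```

```bash
python3 k2.py; python3 m2.py home | grep -v right
python3 - <<'E'
from h import *
ims=[]
for n in("top","scene"):
    p=snapshot(n);c,yaw=(.5377,.2193),-.317
    im=rect(p,c,yaw,.163,hw=.08,hh=.08,s=2000);hsv=cv2.cvtColor(im,cv2.COLOR_BGR2HSV).astype(int)
    m=((hsv[...,0]<8)|(hsv[...,0]>172))&(hsv[...,1]>150)&(hsv[...,2]>140);m[:, :70]=0
    print(n,blob(m,2000,c,yaw));ims.append(grid(im))
    for k in("reagent","tipbox","marker"): print(k,[np.round(d["centre"],3).tolist() for d in models.pinpoint(p,k)[:1]])
cv2.imwrite("pics/end.png",np.hstack(ims))
E
```

```text
t 35.63 tcp [0.535 0.002 0.306] jaw yaw 1.041 tilt zaxis [ 0.004  0.097 -0.995] F [1.  0.9 0. ] gap 0.599 q [-0.26  0.32  1.57  0.1   1.28 -1.33]
lean x,y -0.026 0.094
kin grip [ 0.0655 -0.2086  0.3202] origin [ 0.0631 -0.2     0.2286]
top key_grip [([-0.0052, 0.0008, 0.1535], 0.71), ([0.2088, 0.0203, 0.0019], 0.36)]
top key [([-0.0026, -0.0025, 0.0563], 0.57)]
scene key_grip [([-0.0067, 0.0006, 0.1517], 0.89)]
scene key [([-0.0032, 0.0012, 0.0613], 0.85)]
top key_grip [([-0.0039, -0.0006, 0.1528], 0.58)]
top key [([-0.003, -0.0031, 0.0572], 0.66)]
scene key_grip [([-0.0028, -0.0005, 0.1514], 0.85)]
scene key [([-0.0073, 0.0025, 0.0576], 0.84)]
t 36.23 tcp [0.5351 0.0047 0.3046] jaw yaw 1.042 tilt zaxis [ 0.002  0.098 -0.995] F [0.1 0.2 0.3] gap 0.599 q [-0.25  0.32  1.57  0.1   1.27 -1.33]
under 0.076 grasp in cradle [ 0.1575 -0.2065]
 slot (array([0.5415, 0.2238]), array([0.054 , 0.0395]), 90.0, '->yaw', np.float64(-1.888))
 slot in cradle [0.0947 0.0055]
top rack_handle [0.0019 0.0005 0.1576] 0.8
top rack_slot [0.0911 0.0011 0.0834] 0.97
 slot (array([0.5371, 0.2197]), array([0.0445, 0.0335]), 90.0, '->yaw', np.float64(-1.888))
 slot in cradle [0.0918 0.0002]
scene rack_slot [0.094  0.0026 0.0842] 0.8
top (array([0.5378, 0.2217]), array([0.0679, 0.0132]), 5.6, '->yaw', np.float64(-0.414))
reagent [[0.762, -0.058, 0.003]]
tipbox [[0.741, -0.177, 0.0]]
marker [[0.742, 0.174, 0.003]]
scene (array([0.5381, 0.222 ]), array([0.0685, 0.0119]), 5.9, '->yaw', np.float64(-0.421))
reagent [[0.762, -0.061, -0.002]]
tipbox [[0.747, -0.174, -0.002]]
marker [[0.743, 0.176, -0.005]]
```

View pics/end.png

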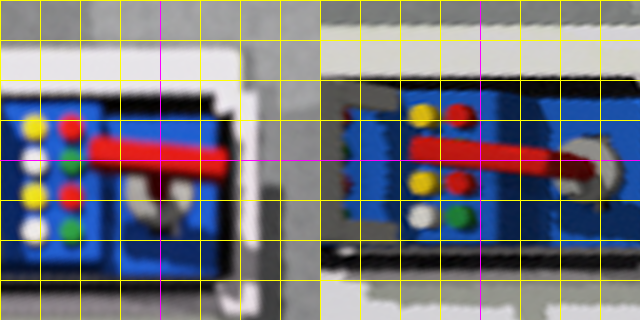

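The bar is about 0.10 rad off cradle x, which is about 1.47 rad from the slot's length. The key stands upright with its handle centre about 76 mm above the platform. The arm is clear, so I hand in.

```bash
python3 -c "
from h import *
print(workorder.sign_off())"
```

```text
the job is handed in; nothing more can be done
None
```

The rack is home in the cradle and released, and the T-key stands locked through both slots. I handed the job in at about 36.5 s of the 72 s; no verdict was reported.

**What I did**
- I lowered the rack into the cradle, let it go and moved the arm away.
- I lowered the large red key through both slots and released it so it settled upright on its collar. I then turned it a quarter turn with the jaws loosely around the bar, opened and withdrew.

**Last checks**
- **Rack:** the networks put the handle and slot about 2 mm or less off centre, at the right height. It looked level in the crops, though I did not measure its level.
- **Key:** handle centre about 76 mm above the platform and about 5 mm from the slot centre, upright. The bar is about 1.47 rad from the slot's length; 1.2 is needed.
- **Bystanders:** bottle, tip box and marker are within about 4 mm of where they started, which is the measuring error.
- **Robot:** clear of everything, with wrist forces near zero.

**What failed or disagreed**
- The tool tilt crept up to about 0.1 rad during the jogs, so the key went in leaning. It righted itself when released.
- The two cameras put the rack 1 to 3 mm off in x from each other, within tolerance. After the key was in, the colour-based slot check was spoiled because the key covers the slot.

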